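Sort specimen jars into their colour-coded holders, urgent one first

TASK

Put each specimen jar into the holder of the same colour as its cap, standing upright on the holder's floor. The red-capped jar is urgent: have it standing in its holder before you move any other jar. Keep all jars upright, set them down gently rather than dropping them, and leave the white-capped jar where it is.

Things in the scene. Friction and masses are not known exactly. Their poses are not given: they have to be found in the camera images.
- jar_red_center (a point): Loose specimen jar, off-white with a paper label and a red screw cap: an upright straight cylinder 47 mm in diameter and 75 mm tall (cap included), 60 to 130 g, standing on the table at the start. The point is its centre, half-way up, 37.5 mm above its underside; z is its long axis, upwards. Grip it across its diameter.
- jar_yellow_center (a point): Loose specimen jar, off-white with a paper label and a yellow screw cap: an upright straight cylinder 47 mm in diameter and 75 mm tall (cap included), 60 to 130 g, standing on the table at the start. The point is its centre, half-way up, 37.5 mm above its underside; z is its long axis, upwards. Grip it across its diameter.
- jar_green_center (a point): Loose specimen jar, off-white with a paper label and a green screw cap: an upright straight cylinder 47 mm in diameter and 75 mm tall (cap included), 60 to 130 g, standing on the table at the start. The point is its centre, half-way up, 37.5 mm above its underside; z is its long axis, upwards. Grip it across its diameter.
- jar_blue_center (a point): Loose specimen jar, off-white with a paper label and a blue screw cap: an upright straight cylinder 47 mm in diameter and 75 mm tall (cap included), 60 to 130 g, standing on the table at the start. The point is its centre, half-way up, 37.5 mm above its underside; z is its long axis, upwards. Grip it across its diameter.
- holder_red_floor (a point): Round, shallow red plastic holder fixed to the table, 76 mm across, open at the top: floor 3 mm thick, rim 10 mm high above the table with a 4 mm wall, so the recess is 68 mm across and 7 mm deep. The point is the centre of the recess's floor, 3 mm above the table; z is up.
- holder_yellow_floor (a point): Round, shallow yellow plastic holder fixed to the table, 76 mm across, open at the top: floor 3 mm thick, rim 10 mm high above the table with a 4 mm wall, so the recess is 68 mm across and 7 mm deep. The point is the centre of the recess's floor, 3 mm above the table; z is up.
- holder_green_floor (a point): Round, shallow green plastic holder fixed to the table, 76 mm across, open at the top: floor 3 mm thick, rim 10 mm high above the table with a 4 mm wall, so the recess is 68 mm across and 7 mm deep. The point is the centre of the recess's floor, 3 mm above the table; z is up.
- holder_blue_floor (a point): Round, shallow blue plastic holder fixed to the table, 76 mm across, open at the top: floor 3 mm thick, rim 10 mm high above the table with a 4 mm wall, so the recess is 68 mm across and 7 mm deep. The point is the centre of the recess's floor, 3 mm above the table; z is up.
- jar_white_center (a point): Loose specimen jar of the same make and size (47 mm diameter, 75 mm tall) with a white cap; it has no holder and stays where it stands. The point is its centre, 37.5 mm above its underside. It and the other jars, the holders and a few low desk things (tape roll, timer, hand stamp, under 50 mm tall) stand mixed together at least 90 mm apart, centre to centre.

How it is judged:
By the outcome, as a careful person would: the job done as asked, in the order asked, and still so for the second after the job is handed in, with the robot touching nothing.
It also fails if it takes over 99 s, if anything falls off the work surface, if the arm or the gripper's body presses on something with over 40 N, if the wrist force passes 120 N, or if a joint passes its speed limit or range.

ROBOT

A 6-joint arm with a two-finger parallel gripper is mounted at the origin on the work surface. World frame = base frame: x ahead of the robot, y to its left, z up, the work surface at z = 0. Lengths are in m, angles in rad, forces in N, time in s.
With the tool pointing down it reaches from about 0.375 to 0.975 m from the base axis. Payload 3.8 kg.
Tool frame: the origin (TCP) lies at the very end of the fingers, on their centre line; the grasp point (between the pads) lies 19 mm behind it; z points along the fingers, y is the line along which they close (so a half turn about z gives the same grasp; the last joint's range is limited). The gripper opens to 85 mm and grips with 20 to 120 N. Pads are 22 mm wide; open, the fingers measure 114 mm over their backs; the gripper's body (76 mm by 85 mm) begins 54 mm behind the grasp point. The pads swing forward as they close: fully open they stand 13 mm farther back than shut.
Start: joints at [-1.157, 0.264, 1.604, -0, 1.274, -0.037], TCP at [0.294, -0.608, 0.211] pointing down, gripper open.
Joint ranges: [-2.63, 2.63], [-0.94, 2.18], [0.31, 2.57], [-1.31, 4.45], [0, 2.66], [-2.55, 2.55]. Speed limits (rad/s): [2.57, 2.57, 3.14, 3.14, 3.14, 3.14].

INTERFACE

Orientations are given as a rotation vector (axis times angle).
In Python, from workcell import read_state, read_camera, calibration, finish_job gives the robot as it stands.
- The arm moves only by the tool step_arm, never from a script. Its argument "commands" is a list of rows, each an object of numbers: "fingers": the gripper's target within -1 to 1 (shut at 1, half-way at 0, fully open at -1); "dx", "dy", "dz": the shift along the tool's x, y, z in m; "roll": the turn about the tool's z in degrees. In form: [{"fingers": .., "dx": .., "dy": .., "dz": .., "roll": ..}, ...]. A call has 1 to 8 rows; each row is the pose to reach, as a shift and turn from the pose commanded when the call began, along the tool's axes at that moment; what a row does not reach only later rows make up. A row lasts 1/8 s, in which the tool goes at most 62.5 mm and 10.7 degrees, less where a joint would pass 70% of its speed; a pose out of reach is approached as far as the arm can. A call with a gripper value outside its range is refused whole. The fingers move at their own pace and stop on an object; "squeeze" is the grip in N (left out, the last holds). Time passes only in rows, so rows that repeat a pose let the fingers close. It gives the time, the measured TCP pose, the force, the opening and the grip force at its end, in the units of the state.
- read_state(): the state, without advancing time (a new reading comes with each control period).
- read_camera(name): name is "side" or "top" or "wrist"; returns (picture, depth): 480x640x3 uint8, blue, green, red; 480x640 float32, m along the optical axis (not along the pixel's ray), 0 where there is no reading.
- calibration(name): a dict with "intrinsics" (3x3 intrinsics, pixels), "k1" (the pictures are not rectified: a ray, as slopes to the right and down, at radius r is drawn at 1 + k1 r^2 times it, then the intrinsics apply), "world_to_cam" (4x4, takes a point from world to camera coordinates). Camera axes: x right, y up, looking along -z (the intrinsics and any distortion apply to the point x, -y, -z); pixel columns grow to the right and rows downward; lengths in m; the calibration is good to about 2 mm. A picture is of the moment at which its call begins: read the wrist's pose just before it. calibration takes no time and is no camera call; for the wrist camera it gives the pose at the moment of the call.
- finish_job(): hands the job in; it is judged then, once.
The state is a dict: "time": time; "q": joint angles; "joint_vel": joint speeds; "joint_torque": joint torques, N m; "tool_pos": TCP position; "tcp_rot": TCP orientation; "wrist_force": force on the tool from outside, world axes, zero at the start; "torque": the same for the moment, N m; "width": opening from 0.0 (shut) to 1.0 (fully open); "grip_force": force on a finger pad.
Only numpy, scipy, OpenCV 4.12 (cv2) and the standard library are available. Lean on these libraries where they do the work, as an engineer would, in place of code of your own. Each camera call takes 0.05 s, during which the arm holds its last target. There are 200 camera calls.

## Working session

There is one attempt and no reset: what is moved stays moved. The work goes in short steps, Python scripts to look and compute and a tool call to move; the robot and the scene stay as the last step left them, time stands still between calls to the robot, and variables do not carry over. Pictures are saved under pics/ and viewed, at most 14 in all, crops included, and the job is handed in when it is done.

Besides the shell and the picture viewer there is one more tool, called after "Emit:" as name(argument=value, ...) on one line, values as JSON. step_arm: Moves the arm, as the interface text tells. Its arguments: {"type":"object","properties":{"commands":{"type":"array","items":{"type":"object","properties":{"fingers":{"type":"number"},"dx":{"type":"number"},"dy":{"type":"number"},"dz":{"type":"number"},"roll":{"type":"number"}}}},"squeeze":{"type":"number"}},"required":["commands"]}

```bash
mkdir -p pics
python3 - <<'E'
from workcell import *
import cv2,numpy as np
s=read_state();print({k:np.round(v,3) for k,v in s.items()})
for n in("top","side"):
    p,d=read_camera(n);cv2.imwrite(f"pics/{n}0.png",p);np.savez(f"{n}0.npz",p=p,d=d)
    c=calibration(n);print(n,np.round(c["intrinsics"],1).tolist(),c["k1"],np.round(c["world_to_cam"],3).tolist())
E
```

```text
{'time': np.float64(0.0), 'q': array([-1.157,  0.265,  1.605, -0.   ,  1.274, -0.037]), 'joint_vel': array([-0.001, -0.   ,  0.002, -0.001, -0.001,  0.001]), 'joint_torque': array([-1.0000e-03, -5.1511e+01, -3.6732e+01, -0.0000e+00,  1.3000e-02,
       -0.0000e+00]), 'tool_pos': array([ 0.294, -0.607,  0.209]), 'tcp_rot': array([-3.06e+00, -7.02e-01,  1.00e-03]), 'wrist_force': array([-0.158, -0.579,  0.357]), 'torque': array([-0.   , -0.02 , -0.002]), 'grip_force': np.float64(0.0), 'width': np.float64(1.004)}
top [[488.8, 0.0, 321.6], [0.0, 488.8, 240.3], [0.0, 0.0, 1.0]] 0.0008774739680340044 [[0.026, -1.0, 0.01, -0.01], [0.987, 0.027, 0.156, -0.522], [-0.157, 0.006, 0.988, -1.112], [0.0, 0.0, 0.0, 1.0]]
side [[613.5, 0.0, 328.0], [0.0, 613.5, 233.0], [0.0, 0.0, 1.0]] -0.048679728297880316 [[-0.8, -0.6, -0.017, 0.41], [0.285, -0.404, 0.869, -0.169], [-0.528, 0.691, 0.494, -0.991], [0.0, 0.0, 0.0, 1.0]]
```

View pics/top0.png

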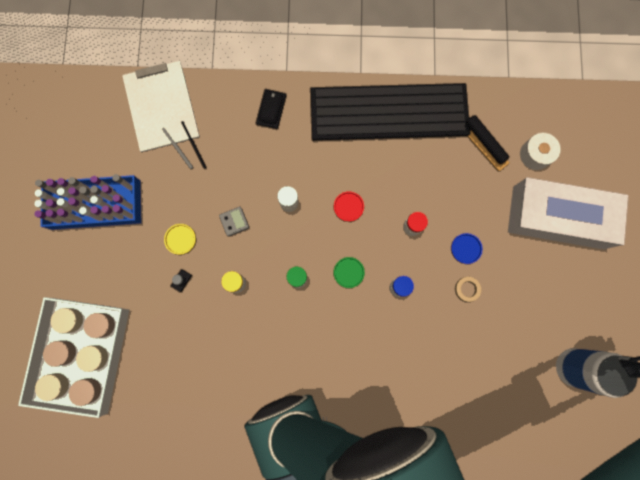

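View pics/side0.png

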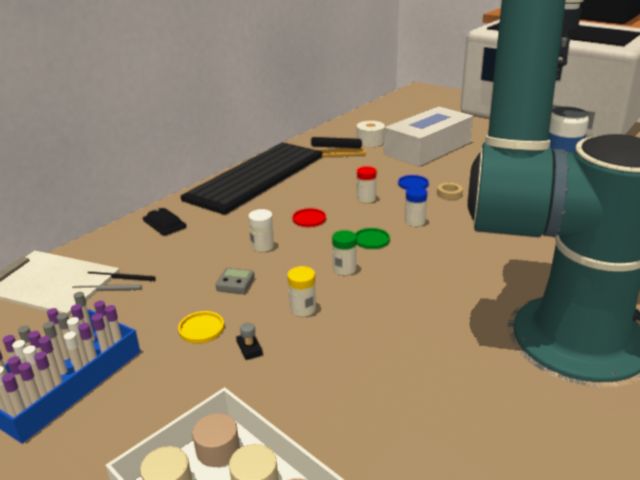

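The top picture shows the holders: yellow (180,239), red (349,207), green (349,272), blue (466,249). It shows the jars: red (417,222), white (287,197), yellow (232,281), green (297,277), blue (403,287). The side picture agrees. The next script locates them by colour.

```bash
cat > h.py <<'E'
from workcell import *
import cv2,numpy as np
from scipy.spatial.transform import Rotation as R
HUE={'red':(172,8),'yellow':(20,35),'green':(45,80),'blue':(105,128)}
def cast(c,u,v,z):
    K=c["intrinsics"];x=(u-K[0][2])/K[0][0];y=(v-K[1][2])/K[1][1]
    xd,yd=x,y
    for _ in range(5):
        f=1+c["k1"]*(x*x+y*y);x,y=xd/f,yd/f
    T=np.linalg.inv(np.array(c["world_to_cam"]));o=T[:3,3];d=T[:3,:3]@[x,-y,-1]
    return o+d*(z-o[2])/d[2]
def mask(p,name):
    h=cv2.cvtColor(p,cv2.COLOR_BGR2HSV);H=h[...,0];a,b=HUE[name]
    m=((H>=a)&(H<=b)) if a<b else ((H>=a)|(H<=b))
    return (m&(h[...,1]>150)&(h[...,2]>60)).astype(np.uint8)
def blobs(p,name,amin=150):
    cs,_=cv2.findContours(mask(p,name),cv2.RETR_EXTERNAL,cv2.CHAIN_APPROX_NONE)
    return [cv2.convexHull(c) for c in cs if cv2.contourArea(c)>amin]
def rim(c,cnt,z):
    P=np.array([cast(c,u,v,z)[:2] for u,v in cnt[:,0]])
    (x,y),r=cv2.minEnclosingCircle(P.astype(np.float32)*1000)
    return x,y,r
E
python3 - <<'E'
from h import *
for n,roi in(("top",(150,500,170,310)),("side",(170,470,150,350))):
    f=np.load(n+"0.npz");p,d=f['p'].copy(),f['d'];c=calibration(n)
    T=np.linalg.inv(np.array(c["world_to_cam"]))
    q=np.zeros_like(p);q[roi[2]:roi[3],roi[0]:roi[1]]=p[roi[2]:roi[3],roi[0]:roi[1]]
    for k in HUE:
        for b in blobs(q,k,100):
            m=cv2.moments(b);u,v=m['m10']/m['m00'],m['m01']/m['m00']
            print(n,k,round(u),round(v),'area',m['m00'],'z10 centroid',np.round(cast(c,u,v,.010)[:2]*1000,1),'enc',np.round(rim(c,b,.010),1),'| z75',np.round(cast(c,u,v,.073)[:2]*1000,1),np.round(rim(c,b,.075),1),'d',round(float(np.median(d[int(v)-1:int(v)+2,int(u)-1:int(u)+2])),3), 'zexp75',round(float(-(np.array(c["world_to_cam"])@np.r_[cast(c,u,v,.075),1])[2]),3))
E
```

```text
top red 417 221 area 314.5 z10 centroid [ 580.3 -227.7] enc [ 580.2 -227.9   26. ] | z75 [ 567.5 -214.9] [ 566.9 -214.6   24.6] d 1.129 zexp75 1.128
top red 348 206 area 720.0 z10 centroid [614.4 -59. ] enc [614.5 -59.3  38.3] | z75 [599.7 -55.3] [599.4 -55.4  36.2] d 1.204 zexp75 1.132
top yellow 232 281 area 318.5 z10 centroid [422.7 216.1] enc [423.5 216.3  25.2] | z75 [418.3 205.1] [419.  204.9  23.8] d 1.103 zexp75 1.102
top yellow 180 239 area 745.0 z10 centroid [521.5 347.5] enc [521.  347.8  38.5] | z75 [511.8 329.4] [511.  329.1  36.4] d 1.189 zexp75 1.116
top green 296 276 area 240.0 z10 centroid [438.2  62.4] enc [438.4  62.6  21.8] | z75 [433.   59.6] [433.   59.7  20.6] d 1.106 zexp75 1.105
top green 349 272 area 623.5 z10 centroid [451.9 -62.8] enc [451.9 -62.7  34.6] | z75 [446.  -58.8] [445.8 -58.6  32.7] d 1.18 zexp75 1.108
top blue 403 286 area 274.5 z10 centroid [ 422.2 -192.8] enc [ 422.9 -192.5   23.4] | z75 [ 417.9 -181.8] [ 418.4 -181.2   22.1] d 1.105 zexp75 1.104
top blue 466 248 area 654.0 z10 centroid [ 517.7 -346.9] enc [ 517.7 -347.1   36.1] | z75 [ 508.3
[... 221 characters left out ...]
10 centroid [ 636.7 -326.4] enc [ 636.9 -327.    43.2] | z75 [ 558.7 -208.1] [ 556.4 -204.9   38.8] d 1.391 zexp75 1.389
side yellow 201 327 area 1191.5 z10 centroid [513.4 350.4] enc [515.8 350.9  44.3] | z75 [447.6 401.3] [447.8 403.4  39.8] d 1.027 zexp75 0.911
side yellow 301 277 area 537.5 z10 centroid [471.1 138.7] enc [471.9 138.4  39.1] | z75 [409.6 210.7] [408.3 212.7  35.1] d 1.022 zexp75 1.022
side green 361 238 area 976.5 z10 centroid [461.  -43.9] enc [462.2 -44.   60.2] | z75 [400.5  46.2] [399.7  49.1  54. ] d 1.279 zexp75 1.131
side blue 414 188 area 570.5 z10 centroid [ 493.1 -317.9] enc [ 492.6 -316.5   70.7] | z75 [ 429.4 -200.4] [ 426.9 -195.5   63.4] d 1.318 zexp75 1.316
```

```bash
cat > go.py <<'E'
import sys
from h import *
s=read_state();t=np.array(list(map(float,sys.argv[1:4])))/1000
r=R.from_rotvec(s['tcp_rot']);d=r.inv().apply(t-s['tool_pos'])
print('t',round(float(s['time']),2),'tool d mm',np.round(d*1000,1),'from',np.round(s['tool_pos']*1000,1),'x',np.round(r.as_matrix()[:,0],3),'q',np.round(s['q'],2),'w',round(float(s['width']),2),'F',np.round(s['wrist_force'],1))
E
python3 go.py 567 -215 200
```

```text
t 0.1 tool d mm [ 416.6 -233.7   10.1] from [ 293.8 -606.9  209.6] x [0.9   0.436 0.   ] q [-1.16  0.26  1.61  0.    1.27 -0.04] w 1.0 F [-0.3  0.5 -1.2]
```

Emit:
step_arm(commands=[{"dx":0.05,"dy":-0.03,"dz":0,"fingers":-1},{"dx":0.1,"dy":-0.058,"dz":0,"fingers":-1},{"dx":0.15,"dy":-0.086,"dz":0,"fingers":-1},{"dx":0.2,"dy":-0.114,"dz":0,"fingers":-1},{"dx":0.25,"dy":-0.142,"dz":0,"fingers":-1},{"dx":0.3,"dy":-0.17,"dz":0,"fingers":-1},{"dx":0.35,"dy":-0.198,"dz":0.005,"fingers":-1},{"dx":0.39,"dy":-0.22,"dz":0.01,"fingers":-1}], squeeze=40)

```text
invalid input
```

Emit:
step_arm(commands=[{"dx":0.02,"dy":-0.01,"dz":0,"fingers":-1},{"dx":0.027,"dy":-0.014,"dz":0,"fingers":-1},{"dx":0.027,"dy":-0.014,"dz":0,"fingers":-1}])

```text
invalid input
```

```bash
python3 go.py 567 -215 31
python3 - <<'E'
from h import *
c=calibration("wrist");p,d=read_camera("wrist");cv2.imwrite("pics/w1.png",p)
for k in HUE:
    for b in blobs(p,k,400):print(k,len(b),b[:,0].min(0),b[:,0].max(0),'75',np.round(rim(c,b,.075),1),'10',np.round(rim(c,b,.010),1))
E
```

```text
t 0.1 tool d mm [ 416.6 -233.4  179.1] from [ 293.8 -606.9  209.6] x [0.9   0.436 0.   ] q [-1.16  0.26  1.61  0.    1.27 -0.04] w 1.0 F [-0.3  0.5 -1.2]
```

View pics/w1.png

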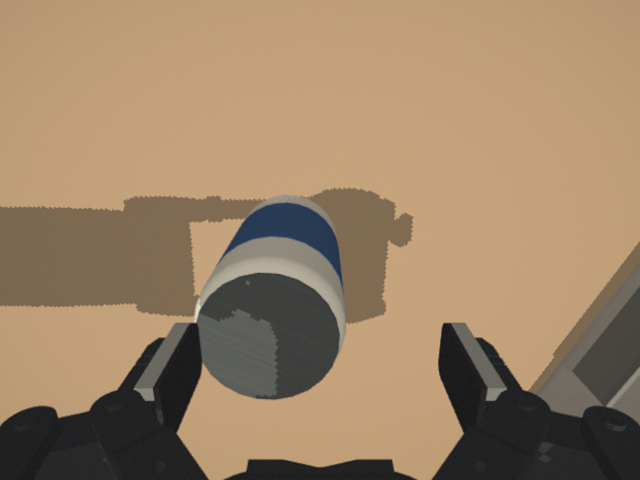

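The wrist picture shows a blue-white can at (268,330), possibly close to the fingers' path, so I'll check its height first.

Run:
```python
from h import *
c=calibration("wrist");p,d=read_camera("wrist");T=np.linalg.inv(np.array(c["world_to_cam"]));K=np.array(c["intrinsics"])
for u,v in((270,290),(270,340),(270,385),(300,215),(330,340),(215,330)):
    z=d[v,u];print(u,v,np.round((T@[(u-K[0,2])/K[0,0]*z,-(v-K[1,2])/K[1,1]*z,-z,1])[:3],3))
print(np.round(T[:3,3],3))
```

```text
270 290 [ 0.269 -0.589  0.17 ]
270 340 [ 0.24  -0.601  0.17 ]
270 385 [ 0.213 -0.613  0.17 ]
300 215 [ 0.284 -0.594  0.065]
330 340 [ 0.255 -0.631  0.17 ]
215 330 [ 0.233 -0.572  0.17 ]
[ 0.369 -0.57   0.373]
```

Emit:
step_arm(commands=[{"dx":0,"dy":0,"dz":-0.02,"roll":0,"fingers":-1},{"dx":0,"dy":0,"dz":-0.04,"roll":0,"fingers":-1}], squeeze=40)

```text
time: 0.45
tool_pos: [0.2942, -0.6078, 0.2525]
tcp_rot: [3.061, 0.702, 0.0]
wrist_force: [-1.2, -0.0, 0.1]
width: 1.0
grip_force: 0.0
```

The can's top is at z = 0.17, below the fingers and behind the direction of travel, so the way is clear.

Emit:
step_arm(commands=[{"dx":0.05,"dy":-0.03,"dz":0,"roll":0,"fingers":-1},{"dx":0.1,"dy":-0.058,"dz":0,"roll":0,"fingers":-1},{"dx":0.15,"dy":-0.086,"dz":0,"roll":0,"fingers":-1},{"dx":0.2,"dy":-0.114,"dz":0,"roll":0,"fingers":-1},{"dx":0.25,"dy":-0.142,"dz":0.01,"roll":0,"fingers":-1},{"dx":0.3,"dy":-0.17,"dz":0.02,"roll":0,"fingers":-1},{"dx":0.35,"dy":-0.198,"dz":0.035,"roll":0,"fingers":-1},{"dx":0.39,"dy":-0.22,"dz":0.05,"roll":0,"fingers":-1}])

```text
time: 1.45
tool_pos: [0.5515, -0.2381, 0.2032]
tcp_rot: [3.059, 0.703, 0.005]
wrist_force: [0.5, -0.3, 1.0]
width: 1.001
grip_force: 0.0
```

Emit:
step_arm(commands=[{"dx":0.02,"dy":-0.01,"dz":0,"roll":0,"fingers":-1},{"dx":0.027,"dy":-0.014,"dz":0,"roll":0,"fingers":-1},{"dx":0.027,"dy":-0.014,"dz":0,"roll":0,"fingers":-1}])

```text
time: 1.82
tool_pos: [0.568, -0.2162, 0.2023]
tcp_rot: [3.06, 0.702, 0.002]
wrist_force: [-1.0, -0.7, -0.3]
width: 0.998
grip_force: 0.0
```

```bash
python3 go.py 567 -215 31
python3 - <<'E'
from h import *
c=calibration("wrist");p,d=read_camera("wrist");cv2.imwrite("pics/w2.png",p)
for k in HUE:
    for b in blobs(p,k,400):print(k,len(b),b[:,0].min(0),b[:,0].max(0),'75',np.round(rim(c,b,.075),1),'10',np.round(rim(c,b,.010),1))
E
```

```text
t 1.82 tool d mm [ -0.5  -1.8 171.3] from [ 568.  -216.2  202.3] x [0.9   0.436 0.001] q [-0.4   0.14  1.77 -0.    1.23  0.72] w 1.0 F [-1.  -0.7 -0.3]
red 36 [288 186] [351 251] 75 [ 566.4 -216.2   24.4] 10 [ 549.3 -224.5   29.8]
red 41 [118  10] [216 113] 75 [617.3 -83.6  31.5] 10 [611.6 -62.2  38.5]
green 41 [ 69 200] [154 278] 75 [486.  -86.6  31.7] 10 [450.9 -65.8  38.8]
blue 23 [197 329] [234 386] 75 [ 421.5 -184.8   27.4] 10 [ 372.  -186.1   33.6]
blue 36 [383 267] [461 339] 75 [ 539.6 -317.    31.6] 10 [ 516.6 -347.9   38.7]
```

View pics/w2.png

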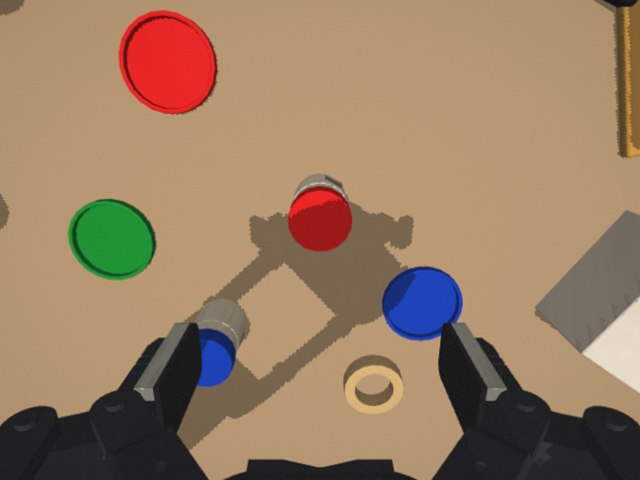

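The wrist picture puts the red cap at (320,219). Both views agree on its position to about 1 mm. The red holder at (168,62) agrees with the top view to about 4 mm. Now I'll descend and grasp.

Emit:
step_arm(commands=[{"dx":-0.001,"dy":-0.001,"dz":0.04,"roll":0,"fingers":-1},{"dx":-0.001,"dy":-0.001,"dz":0.08,"roll":0,"fingers":-1},{"dx":-0.001,"dy":-0.001,"dz":0.12,"roll":0,"fingers":-1},{"dx":-0.001,"dy":-0.001,"dz":0.15,"roll":0,"fingers":-1},{"dx":-0.001,"dy":-0.001,"dz":0.17,"roll":0,"fingers":-1},{"dx":-0.001,"dy":-0.001,"dz":0.17,"roll":0,"fingers":-1}])

```text
time: 2.62
tool_pos: [0.5646, -0.2152, 0.0294]
tcp_rot: [-3.061, -0.7, 0.004]
wrist_force: [0.4, -0.3, 0.1]
width: 1.004
grip_force: 0.0
```

Emit:
step_arm(commands=[{"dx":0,"dy":0,"dz":0,"roll":0,"fingers":1},{"dx":0,"dy":0,"dz":0,"roll":0,"fingers":1},{"dx":0,"dy":0,"dz":0,"roll":0,"fingers":1},{"dx":0,"dy":0,"dz":0,"roll":0,"fingers":1},{"dx":0,"dy":0,"dz":0,"roll":0,"fingers":1},{"dx":0,"dy":0,"dz":0,"roll":0,"fingers":1},{"dx":0,"dy":0,"dz":0,"roll":0,"fingers":1},{"dx":0,"dy":0,"dz":0,"roll":0,"fingers":1}])

```text
time: 3.62
tool_pos: [0.5677, -0.2154, 0.0328]
tcp_rot: [3.06, 0.702, 0.004]
wrist_force: [-0.4, -0.5, 5.7]
width: 0.533
grip_force: 40.7
```

Emit:
step_arm(commands=[{"dx":0,"dy":0,"dz":-0.01,"roll":0,"fingers":1},{"dx":0,"dy":0,"dz":-0.03,"roll":0,"fingers":1},{"dx":0,"dy":0,"dz":-0.055,"roll":0,"fingers":1},{"dx":0,"dy":0,"dz":-0.075,"roll":0,"fingers":1},{"dx":0,"dy":0,"dz":-0.08,"roll":0,"fingers":1},{"dx":0,"dy":0,"dz":-0.08,"roll":0,"fingers":1}])

```text
time: 4.38
tool_pos: [0.5662, -0.2148, 0.1112]
tcp_rot: [3.062, 0.702, 0.001]
wrist_force: [-1.1, -0.4, -1.4]
width: 0.532
grip_force: 41.2
```

```bash
python3 go.py 613 -61 110
```

```text
t 4.38 tool d mm [ 109.1 -118.1    1.2] from [ 566.2 -214.8  111.2] x [0.9   0.436 0.   ] q [-0.4   0.21  1.86 -0.    1.07  0.72] w 0.53 F [-1.1 -0.4 -1.4]
```

Emit:
step_arm(commands=[{"dx":0.01,"dy":-0.01,"dz":0,"roll":0,"fingers":1},{"dx":0.03,"dy":-0.032,"dz":0,"roll":0,"fingers":1},{"dx":0.055,"dy":-0.06,"dz":0,"roll":0,"fingers":1},{"dx":0.08,"dy":-0.087,"dz":0,"roll":0,"fingers":1},{"dx":0.1,"dy":-0.108,"dz":0,"roll":0,"fingers":1},{"dx":0.109,"dy":-0.118,"dz":0,"roll":0,"fingers":1},{"dx":0.109,"dy":-0.118,"dz":0,"roll":0,"fingers":1},{"dx":0.109,"dy":-0.118,"dz":0,"roll":0,"fingers":1}])

```text
time: 5.38
tool_pos: [0.6124, -0.0618, 0.1104]
tcp_rot: [3.062, 0.702, -0.002]
wrist_force: [0.7, 0.3, -1.1]
width: 0.537
grip_force: 41.2
```

```bash
python3 go.py 613 -61 36
python3 - <<'E'
from h import *
c=calibration("wrist");p,d=read_camera("wrist");cv2.imwrite("pics/w3.png",p)
E
```

```text
t 5.38 tool d mm [ 1.  -0.4 74.4] from [612.4 -61.8 110.4] x [ 0.9    0.435 -0.001] q [-0.14  0.23  1.83 -0.    1.07  0.98] w 0.54 F [ 0.7  0.3 -1.1]
```

View pics/w3.png

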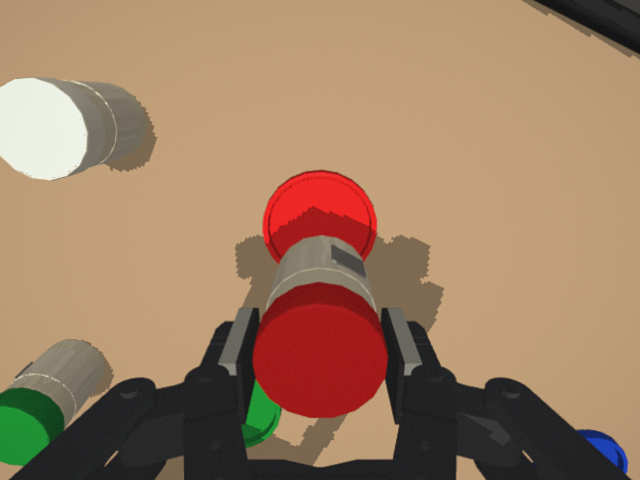

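The red-capped jar is upright between the pads, cap at (320,350), above the red holder (centre column 320). Lowering.

Emit:
step_arm(commands=[{"dx":0.001,"dy":0,"dz":0.015,"roll":0,"fingers":1},{"dx":0.001,"dy":0,"dz":0.035,"roll":0,"fingers":1},{"dx":0.001,"dy":0,"dz":0.053,"roll":0,"fingers":1},{"dx":0.001,"dy":0,"dz":0.063,"roll":0,"fingers":1},{"dx":0.001,"dy":0,"dz":0.068,"roll":0,"fingers":1},{"dx":0.001,"dy":0,"dz":0.071,"roll":0,"fingers":1},{"dx":0.001,"dy":0,"dz":0.072,"roll":0,"fingers":1},{"dx":0.001,"dy":0,"dz":0.072,"roll":0,"fingers":1}])

```text
time: 6.42
tool_pos: [0.6142, -0.0607, 0.0394]
tcp_rot: [3.062, 0.702, 0.001]
wrist_force: [0.2, 0.0, -0.6]
width: 0.533
grip_force: 41.2
```

Emit:
step_arm(commands=[{"dx":0,"dy":0,"dz":0.001,"roll":0,"fingers":1},{"dx":0,"dy":0,"dz":0.001,"roll":0,"fingers":1}])

```text
time: 6.68
tool_pos: [0.6138, -0.0607, 0.038]
tcp_rot: [3.062, 0.702, 0.001]
wrist_force: [0.1, 0.4, -1.2]
width: 0.531
grip_force: 41.2
```

Emit:
step_arm(commands=[{"dx":0,"dy":0,"dz":0.001,"roll":0,"fingers":1},{"dx":0,"dy":0,"dz":0.001,"roll":0,"fingers":1}])

```text
time: 6.92
tool_pos: [0.6136, -0.0607, 0.0367]
tcp_rot: [-3.062, -0.702, 0.0]
wrist_force: [-0.0, 0.2, -1.2]
width: 0.53
grip_force: 41.2
```

Emit:
step_arm(commands=[{"dx":0,"dy":0,"dz":0.001,"roll":0,"fingers":1},{"dx":0,"dy":0,"dz":0.001,"roll":0,"fingers":1}])

```text
time: 7.18
tool_pos: [0.6138, -0.0607, 0.0359]
tcp_rot: [3.062, 0.702, 0.0]
wrist_force: [0.3, 0.0, -0.7]
width: 0.536
grip_force: 41.3
```

Emit:
step_arm(commands=[{"dx":0,"dy":0,"dz":0.001,"roll":0,"fingers":1},{"dx":0,"dy":0,"dz":0.001,"roll":0,"fingers":1}])

```text
time: 7.42
tool_pos: [0.6141, -0.0606, 0.0358]
tcp_rot: [3.062, 0.702, 0.001]
wrist_force: [-1.6, 0.1, 5.8]
width: 0.537
grip_force: 41.8
```

Contact felt (+7 N). Releasing and rising.

Emit:
step_arm(commands=[{"dx":0,"dy":0,"dz":0,"roll":0,"fingers":-0.3},{"dx":0,"dy":0,"dz":0,"roll":0,"fingers":-0.6},{"dx":0,"dy":0,"dz":0,"roll":0,"fingers":-1},{"dx":0,"dy":0,"dz":0,"roll":0,"fingers":-1},{"dx":0,"dy":0,"dz":0,"roll":0,"fingers":-1},{"dx":0,"dy":0,"dz":-0.02,"roll":0,"fingers":-1},{"dx":0,"dy":0,"dz":-0.06,"roll":0,"fingers":-1},{"dx":0,"dy":0,"dz":-0.11,"roll":0,"fingers":-1}])

```text
time: 8.43
tool_pos: [0.6131, -0.0606, 0.1462]
tcp_rot: [-3.062, -0.702, 0.002]
wrist_force: [0.2, -0.3, 0.3]
width: 0.997
grip_force: 0.0
```

Emit:
step_arm(commands=[{"dx":0,"dy":0,"dz":-0.05,"roll":0,"fingers":-1},{"dx":0,"dy":0,"dz":-0.06,"roll":0,"fingers":-1},{"dx":0,"dy":0,"dz":-0.06,"roll":0,"fingers":-1}])

```text
time: 8.8
tool_pos: [0.6145, -0.0608, 0.2069]
tcp_rot: [3.061, 0.702, 0.005]
wrist_force: [-0.2, 0.6, 1.1]
width: 0.998
grip_force: 0.0
```

```bash
python3 go.py 433 60 205
python3 - <<'E'
from h import *
c=calibration("wrist");p,d=read_camera("wrist")
p2,_=read_camera("side");cv2.imwrite("pics/s2.png",np.hstack([cv2.resize(p,None,fx=.6,fy=.6),cv2.resize(p2[100:400,160:500],(400,288))]))
for k in HUE:
    for b in blobs(p,k,400):print(k,b[:,0].min(0),b[:,0].max(0),'78',np.round(rim(c,b,.078),1),'75',np.round(rim(c,b,.075),1),'10',np.round(rim(c,b,.010),1))
E
```

```text
t 8.8 tool d mm [-110.8 -187.8    1.3] from [614.5 -60.8 206.9] x [0.9   0.436 0.003] q [-0.14  0.16  1.74  0.    1.24  0.98] w 1.0 F [-0.2  0.6  1.1]
red [276 155] [361 250] 78 [622.5 -55.7  35.1] 75 [621.8 -56.   35.4] 10 [607.  -63.1  43.3]
green [ 64 317] [126 372] 78 [440.1  56.1  28.1] 75 [437.5  56.9  28.4] 10 [382.2  74.7  34.6]
green [214 308] [287 375] 78 [496.5 -55.9  31.4] 75 [494.5 -56.2  31.8] 10 [451.7 -63.3  38.8]
blue [322 430] [371 466] 78 [ 428.9 -174.9   25.2] 75 [ 426.2 -176.5   25.4] 10 [ 368.3 -210.1   31. ]
blue [509 363] [561 411] 78 [ 556.5 -286.9   31.6] 75 [ 555.1 -289.6   32. ] 10 [ 525.6 -348.1   39. ]
```

View pics/s2.png

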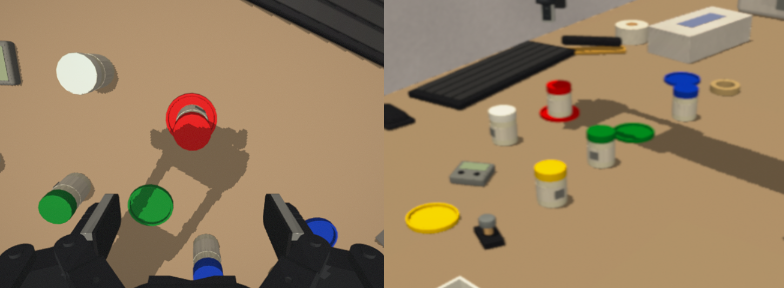

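The red jar stands upright inside the red holder: around (192,120) in the left part, (559,98) in the right. Next is the green jar.

Emit:
step_arm(commands=[{"dx":-0.02,"dy":-0.035,"dz":0,"roll":0,"fingers":-1},{"dx":-0.05,"dy":-0.085,"dz":0,"roll":0,"fingers":-1},{"dx":-0.075,"dy":-0.13,"dz":0,"roll":0,"fingers":-1},{"dx":-0.1,"dy":-0.17,"dz":0,"roll":0,"fingers":-1},{"dx":-0.111,"dy":-0.188,"dz":0,"roll":0,"fingers":-1},{"dx":-0.111,"dy":-0.188,"dz":0,"roll":0,"fingers":-1},{"dx":-0.111,"dy":-0.188,"dz":0,"roll":0,"fingers":-1}])

```text
time: 9.78
tool_pos: [0.4328, 0.0598, 0.2046]
tcp_rot: [3.062, 0.702, 0.0]
wrist_force: [2.1, -0.5, -0.9]
width: 0.998
grip_force: 0.0
```

```bash
cat > w.py <<'E'
from h import *
c=calibration("wrist");p,d=read_camera("wrist")
for k in HUE:
    for b in blobs(p,k,400):print(k,b[:,0].min(0),b[:,0].max(0),'75',np.round(rim(c,b,.075),1),'10',np.round(rim(c,b,.010),1))
E
python3 w.py;python3 go.py 433 60 31
```

```text
red [505   9] [639 111] 75 [595.9 -43.5  44.8] 10 [615.5 -74.6  54.8]
yellow [ 87 114] [161 183] 75 [418.1 202.2  25.9] 10 [398.1 225.6  31.6]
green [410 197] [493 276] 75 [460.1 -33.5  31.2] 10 [449.5 -62.4  38.1]
green [290 185] [351 248] 75 [432.2  59.7  23.8] 10 [415.4  51.5  29.1]
blue [542 325] [605 381] 75 [ 418.5 -176.8   29.3] 10 [ 398.6 -237.5   35.8]
t 9.82 tool d mm [ 1.000e-01 -3.000e-01  1.737e+02] from [433.   59.7 204.7] x [0.9   0.435 0.   ] q [ 0.08 -0.2   2.09 -0.    1.25  1.2 ] w 1.0 F [ 0.7 -0.1 -0.2]
```

Emit:
step_arm(commands=[{"dx":0,"dy":0,"dz":0.04,"roll":0,"fingers":-1},{"dx":0,"dy":0,"dz":0.08,"roll":0,"fingers":-1},{"dx":0,"dy":0,"dz":0.12,"roll":0,"fingers":-1},{"dx":0,"dy":0,"dz":0.15,"roll":0,"fingers":-1},{"dx":0,"dy":0,"dz":0.168,"roll":0,"fingers":-1},{"dx":0,"dy":0,"dz":0.172,"roll":0,"fingers":-1},{"dx":0,"dy":0,"dz":0.172,"roll":0,"fingers":-1}])

```text
time: 10.7
tool_pos: [0.4327, 0.0599, 0.0329]
tcp_rot: [3.062, 0.701, -0.0]
wrist_force: [0.1, 0.3, 0.8]
width: 0.999
grip_force: 0.0
```

Emit:
step_arm(commands=[{"dx":0,"dy":0,"dz":0,"roll":0,"fingers":1},{"dx":0,"dy":0,"dz":0,"roll":0,"fingers":1},{"dx":0,"dy":0,"dz":0,"roll":0,"fingers":1},{"dx":0,"dy":0,"dz":0,"roll":0,"fingers":1},{"dx":0,"dy":0,"dz":0,"roll":0,"fingers":1},{"dx":0,"dy":0,"dz":0,"roll":0,"fingers":1},{"dx":0,"dy":0,"dz":0,"roll":0,"fingers":1},{"dx":0,"dy":0,"dz":0,"roll":0,"fingers":1}])

```text
time: 11.7
tool_pos: [0.433, 0.0603, 0.0339]
tcp_rot: [3.062, 0.702, 0.003]
wrist_force: [0.0, -0.2, 6.0]
width: 0.535
grip_force: 40.7
```

Emit:
step_arm(commands=[{"dx":0,"dy":0,"dz":-0.01,"roll":0,"fingers":1},{"dx":0,"dy":0,"dz":-0.03,"roll":0,"fingers":1},{"dx":0,"dy":0,"dz":-0.055,"roll":0,"fingers":1},{"dx":0,"dy":0,"dz":-0.075,"roll":0,"fingers":1},{"dx":0,"dy":0,"dz":-0.08,"roll":0,"fingers":1},{"dx":0,"dy":0,"dz":-0.08,"roll":0,"fingers":1}])

```text
time: 12.45
tool_pos: [0.4318, 0.0602, 0.1127]
tcp_rot: [3.062, 0.702, 0.0]
wrist_force: [0.3, 1.0, -1.2]
width: 0.535
grip_force: 41.3
```

```bash
python3 go.py 451 -63 110
```

```text
t 12.45 tool d mm [-36.4 119.3   2.7] from [431.8  60.2 112.7] x [0.9   0.436 0.   ] q [ 0.08 -0.11  2.2   0.    1.06  1.2 ] w 0.53 F [ 0.3  1.  -1.2]
```

Emit:
step_arm(commands=[{"dx":-0.003,"dy":0.01,"dz":0,"roll":0,"fingers":1},{"dx":-0.01,"dy":0.032,"dz":0,"roll":0,"fingers":1},{"dx":-0.018,"dy":0.06,"dz":0,"roll":0,"fingers":1},{"dx":-0.027,"dy":0.088,"dz":0,"roll":0,"fingers":1},{"dx":-0.033,"dy":0.109,"dz":0,"roll":0,"fingers":1},{"dx":-0.036,"dy":0.119,"dz":0,"roll":0,"fingers":1},{"dx":-0.036,"dy":0.119,"dz":0,"roll":0,"fingers":1},{"dx":-0.036,"dy":0.119,"dz":0,"roll":0,"fingers":1}])

```text
time: 13.45
tool_pos: [0.451, -0.0621, 0.1124]
tcp_rot: [-3.061, -0.702, 0.001]
wrist_force: [-0.0, 0.0, -1.0]
width: 0.533
grip_force: 41.3
```

```bash
python3 go.py 451 -63 37
```

```text
t 13.45 tool d mm [-0.3  0.9 75.4] from [451.  -62.1 112.4] x [ 0.9    0.436 -0.001] q [-0.19 -0.07  2.16  0.    1.05  0.93] w 0.53 F [-0.  0. -1.]
```

Emit:
step_arm(commands=[{"dx":0,"dy":0,"dz":0.015,"roll":0,"fingers":1},{"dx":0,"dy":0,"dz":0.035,"roll":0,"fingers":1},{"dx":0,"dy":0,"dz":0.053,"roll":0,"fingers":1},{"dx":0,"dy":0,"dz":0.064,"roll":0,"fingers":1},{"dx":0,"dy":0,"dz":0.07,"roll":0,"fingers":1},{"dx":0,"dy":0,"dz":0.073,"roll":0,"fingers":1},{"dx":0,"dy":0,"dz":0.074,"roll":0,"fingers":1},{"dx":0,"dy":0,"dz":0.074,"roll":0,"fingers":1}])

```text
time: 14.45
tool_pos: [0.4518, -0.0627, 0.0392]
tcp_rot: [3.062, 0.702, 0.001]
wrist_force: [-0.2, -0.8, -0.6]
width: 0.534
grip_force: 41.3
```

Emit:
step_arm(commands=[{"dx":0,"dy":0,"dz":0.001,"roll":0,"fingers":1},{"dx":0,"dy":0,"dz":0.002,"roll":0,"fingers":1},{"dx":0,"dy":0,"dz":0.002,"roll":0,"fingers":1}])

```text
time: 14.82
tool_pos: [0.4516, -0.0627, 0.037]
tcp_rot: [3.062, 0.702, 0.001]
wrist_force: [-0.0, 0.9, -0.3]
width: 0.534
grip_force: 41.4
```

Emit:
step_arm(commands=[{"dx":0,"dy":0,"dz":0.001,"roll":0,"fingers":1},{"dx":0,"dy":0,"dz":0.001,"roll":0,"fingers":1}])

```text
time: 15.08
tool_pos: [0.452, -0.0626, 0.0369]
tcp_rot: [3.062, 0.702, 0.001]
wrist_force: [-2.5, 0.4, 7.5]
width: 0.536
grip_force: 42.0
```

Emit:
step_arm(commands=[{"dx":0,"dy":0,"dz":0,"roll":0,"fingers":-0.3},{"dx":0,"dy":0,"dz":0,"roll":0,"fingers":-0.6},{"dx":0,"dy":0,"dz":0,"roll":0,"fingers":-1},{"dx":0,"dy":0,"dz":0,"roll":0,"fingers":-1},{"dx":0,"dy":0,"dz":0,"roll":0,"fingers":-1},{"dx":0,"dy":0,"dz":-0.02,"roll":0,"fingers":-1},{"dx":0,"dy":0,"dz":-0.06,"roll":0,"fingers":-1},{"dx":0,"dy":0,"dz":-0.11,"roll":0,"fingers":-1}])

```text
time: 16.08
tool_pos: [0.4501, -0.0624, 0.1457]
tcp_rot: [-3.061, -0.702, 0.004]
wrist_force: [-0.2, 0.1, 0.1]
width: 0.999
grip_force: 0.0
```

Emit:
step_arm(commands=[{"dx":0,"dy":0,"dz":-0.05,"roll":0,"fingers":-1},{"dx":0,"dy":0,"dz":-0.06,"roll":0,"fingers":-1},{"dx":0,"dy":0,"dz":-0.06,"roll":0,"fingers":-1}])

```text
time: 16.45
tool_pos: [0.4517, -0.0627, 0.2062]
tcp_rot: [3.062, 0.702, 0.002]
wrist_force: [0.7, 0.2, -0.5]
width: 1.0
grip_force: 0.0
```

```bash
python3 go.py 418 -182 205
```

```text
t 16.45 tool d mm [-82.3  92.7   1.2] from [451.7 -62.7 206.2] x [0.9   0.436 0.001] q [-0.19 -0.16  2.06 -0.    1.24  0.93] w 1.0 F [ 0.7  0.2 -0.5]
```

Emit:
step_arm(commands=[{"dx":-0.02,"dy":0.023,"dz":0,"roll":0,"fingers":-1},{"dx":-0.05,"dy":0.056,"dz":0,"roll":0,"fingers":-1},{"dx":-0.075,"dy":0.084,"dz":0,"roll":0,"fingers":-1},{"dx":-0.082,"dy":0.093,"dz":0,"roll":0,"fingers":-1},{"dx":-0.082,"dy":0.093,"dz":0,"roll":0,"fingers":-1},{"dx":-0.082,"dy":0.093,"dz":0,"roll":0,"fingers":-1}])

```text
time: 17.2
tool_pos: [0.4179, -0.181, 0.205]
tcp_rot: [-3.06, -0.703, 0.001]
wrist_force: [-0.7, -0.2, 0.6]
width: 0.996
grip_force: 0.0
```

```bash
python3 w.py;python3 go.py 418 -182 31
```

```text
green [148  51] [254 146] 75 [455.7 -74.7  35.3] 10 [447.4 -59.3  43.1]
blue [293 186] [354 249] 75 [ 417.3 -183.5   23.9] 10 [ 400.5 -192.1   29.2]
blue [500 136] [589 221] 75 [ 511.1 -310.6   31.7] 10 [ 515.  -347.5   38.8]
t 17.25 tool d mm [ -0.5   1.1 174.2] from [ 418.1 -181.   205.2] x [ 0.9    0.437 -0.   ] q [-0.46 -0.16  2.06  0.    1.24  0.66] w 1.0 F [0.3 0.5 1. ]
```

Emit:
step_arm(commands=[{"dx":0,"dy":0.001,"dz":0.04,"roll":0,"fingers":-1},{"dx":0,"dy":0.001,"dz":0.08,"roll":0,"fingers":-1},{"dx":0,"dy":0.001,"dz":0.12,"roll":0,"fingers":-1},{"dx":0,"dy":0.001,"dz":0.15,"roll":0,"fingers":-1},{"dx":0,"dy":0.001,"dz":0.168,"roll":0,"fingers":-1},{"dx":0,"dy":0.001,"dz":0.172,"roll":0,"fingers":-1},{"dx":0,"dy":0.001,"dz":0.172,"roll":0,"fingers":-1}])

```text
time: 18.12
tool_pos: [0.419, -0.1825, 0.0341]
tcp_rot: [3.062, 0.704, 0.0]
wrist_force: [-0.3, 0.2, -0.2]
width: 1.001
grip_force: 0.0
```

Emit:
step_arm(commands=[{"dx":0,"dy":0,"dz":0,"roll":0,"fingers":1},{"dx":0,"dy":0,"dz":0,"roll":0,"fingers":1},{"dx":0,"dy":0,"dz":0,"roll":0,"fingers":1},{"dx":0,"dy":0,"dz":0,"roll":0,"fingers":1},{"dx":0,"dy":0,"dz":0,"roll":0,"fingers":1},{"dx":0,"dy":0,"dz":0,"roll":0,"fingers":1},{"dx":0,"dy":0,"dz":0,"roll":0,"fingers":1},{"dx":0,"dy":0,"dz":0,"roll":0,"fingers":1}])

```text
time: 19.12
tool_pos: [0.4194, -0.1833, 0.0349]
tcp_rot: [3.061, 0.702, 0.003]
wrist_force: [-0.2, 1.3, 7.1]
width: 0.531
grip_force: 41.2
```

Emit:
step_arm(commands=[{"dx":0,"dy":0,"dz":-0.01,"roll":0,"fingers":1},{"dx":0,"dy":0,"dz":-0.03,"roll":0,"fingers":1},{"dx":0,"dy":0,"dz":-0.055,"roll":0,"fingers":1},{"dx":0,"dy":0,"dz":-0.075,"roll":0,"fingers":1},{"dx":0,"dy":0,"dz":-0.08,"roll":0,"fingers":1},{"dx":0,"dy":0,"dz":-0.08,"roll":0,"fingers":1}])

```text
time: 19.88
tool_pos: [0.4184, -0.1829, 0.1138]
tcp_rot: [3.062, 0.702, 0.0]
wrist_force: [-0.1, 1.0, -0.9]
width: 0.532
grip_force: 41.1
```

```bash
python3 go.py 517 -347 110
```

```text
t 19.88 tool d mm [ 17.3 190.6   3.8] from [ 418.4 -182.9  113.8] x [0.9   0.436 0.   ] q [-0.47 -0.07  2.16 -0.    1.05  0.65] w 0.53 F [-0.1  1.  -0.9]
```

Emit:
step_arm(commands=[{"dx":0.001,"dy":0.012,"dz":0,"roll":0,"fingers":1},{"dx":0.003,"dy":0.04,"dz":0,"roll":0,"fingers":1},{"dx":0.007,"dy":0.078,"dz":0,"roll":0,"fingers":1},{"dx":0.01,"dy":0.118,"dz":0,"roll":0,"fingers":1},{"dx":0.014,"dy":0.155,"dz":0,"roll":0,"fingers":1},{"dx":0.016,"dy":0.182,"dz":0,"roll":0,"fingers":1},{"dx":0.017,"dy":0.191,"dz":0,"roll":0,"fingers":1},{"dx":0.017,"dy":0.191,"dz":0,"roll":0,"fingers":1}])

```text
time: 20.88
tool_pos: [0.5165, -0.3474, 0.1126]
tcp_rot: [-3.061, -0.701, 0.002]
wrist_force: [-0.5, 0.1, -1.0]
width: 0.532
grip_force: 41.2
```

```bash
python3 go.py 517 -347 38
python3 - <<'E'
from h import *
f=np.load("top0.npz");d=f['d'];c=calibration("top");T=np.linalg.inv(np.array(c["world_to_cam"]));K=np.array(c["intrinsics"])
for u,v in((516,235),(518,215),(528,185)):
    z=d[v,u];print(np.round((T@[(u-K[0,2])/K[0,0]*z,-(v-K[1,2])/K[1,1]*z,-z,1])[:3],3))
E
```

```text
t 20.88 tool d mm [ 0.6 -0.  74.6] from [ 516.5 -347.4  112.6] x [ 0.9    0.435 -0.001] q [-0.63  0.24  1.82  0.    1.08  0.49] w 0.53 F [-0.5  0.1 -1. ]
[ 0.555 -0.473 -0.001]
[ 0.592 -0.454  0.062]
[ 0.66  -0.473  0.079]
```

The box is clear (nearest y ≈ -0.45). Lowering the blue jar.

Emit:
step_arm(commands=[{"dx":0,"dy":0,"dz":0.015,"roll":0,"fingers":1},{"dx":0,"dy":0,"dz":0.035,"roll":0,"fingers":1},{"dx":0,"dy":0,"dz":0.053,"roll":0,"fingers":1},{"dx":0,"dy":0,"dz":0.064,"roll":0,"fingers":1},{"dx":0,"dy":0,"dz":0.07,"roll":0,"fingers":1},{"dx":0,"dy":0,"dz":0.073,"roll":0,"fingers":1},{"dx":0,"dy":0,"dz":0.074,"roll":0,"fingers":1},{"dx":0,"dy":0,"dz":0.074,"roll":0,"fingers":1}])

```text
time: 21.88
tool_pos: [0.5174, -0.3478, 0.0403]
tcp_rot: [3.061, 0.702, 0.001]
wrist_force: [0.7, -0.4, 0.0]
width: 0.533
grip_force: 41.2
```

Emit:
step_arm(commands=[{"dx":0,"dy":0,"dz":0.001,"roll":0,"fingers":1},{"dx":0,"dy":0,"dz":0.002,"roll":0,"fingers":1},{"dx":0,"dy":0,"dz":0.002,"roll":0,"fingers":1}])

```text
time: 22.25
tool_pos: [0.5172, -0.3476, 0.038]
tcp_rot: [3.062, 0.702, 0.0]
wrist_force: [-0.1, -0.2, -0.4]
width: 0.537
grip_force: 41.3
```

Emit:
step_arm(commands=[{"dx":0,"dy":0,"dz":0.001,"roll":0,"fingers":1},{"dx":0,"dy":0,"dz":0.001,"roll":0,"fingers":1}])

```text
time: 22.5
tool_pos: [0.5172, -0.3476, 0.038]
tcp_rot: [3.062, 0.702, 0.0]
wrist_force: [-1.3, 1.2, 5.8]
width: 0.533
grip_force: 41.7
```

Emit:
step_arm(commands=[{"dx":0,"dy":0,"dz":0,"roll":0,"fingers":-0.3},{"dx":0,"dy":0,"dz":0,"roll":0,"fingers":-0.6},{"dx":0,"dy":0,"dz":0,"roll":0,"fingers":-1},{"dx":0,"dy":0,"dz":0,"roll":0,"fingers":-1},{"dx":0,"dy":0,"dz":0,"roll":0,"fingers":-1},{"dx":0,"dy":0,"dz":-0.02,"roll":0,"fingers":-1},{"dx":0,"dy":0,"dz":-0.06,"roll":0,"fingers":-1},{"dx":0,"dy":0,"dz":-0.11,"roll":0,"fingers":-1}])

```text
time: 23.5
tool_pos: [0.5165, -0.347, 0.1481]
tcp_rot: [-3.061, -0.702, 0.001]
wrist_force: [0.3, -0.4, 0.3]
width: 0.999
grip_force: 0.0
```

Emit:
step_arm(commands=[{"dx":0,"dy":0,"dz":-0.05,"roll":0,"fingers":-1},{"dx":0,"dy":0,"dz":-0.06,"roll":0,"fingers":-1},{"dx":0,"dy":0,"dz":-0.06,"roll":0,"fingers":-1}])

```text
time: 23.88
tool_pos: [0.5177, -0.3479, 0.209]
tcp_rot: [3.06, 0.702, 0.004]
wrist_force: [-0.0, -0.0, -1.0]
width: 0.998
grip_force: 0.0
```

```bash
python3 go.py 419 205 205
```

```text
t 23.88 tool d mm [ 152.1 -540.7    2.6] from [ 517.7 -347.9  209. ] x [0.9   0.436 0.002] q [-0.63  0.17  1.72  0.    1.25  0.49] w 1.0 F [-0. -0. -1.]
```

Emit:
step_arm(commands=[{"dx":0.008,"dy":-0.03,"dz":0,"roll":0,"fingers":-1},{"dx":0.023,"dy":-0.08,"dz":0,"roll":0,"fingers":-1},{"dx":0.037,"dy":-0.13,"dz":0,"roll":0,"fingers":-1},{"dx":0.051,"dy":-0.18,"dz":0,"roll":0,"fingers":-1},{"dx":0.065,"dy":-0.23,"dz":0,"roll":0,"fingers":-1},{"dx":0.079,"dy":-0.28,"dz":0,"roll":0,"fingers":-1},{"dx":0.093,"dy":-0.33,"dz":0,"roll":0,"fingers":-1},{"dx":0.107,"dy":-0.38,"dz":0,"roll":0,"fingers":-1}])

```text
time: 24.88
tool_pos: [0.4457, 0.0427, 0.2047]
tcp_rot: [-3.062, -0.701, 0.006]
wrist_force: [0.8, 1.7, -0.0]
width: 1.0
grip_force: 0.0
```

Emit:
step_arm(commands=[{"dx":0.014,"dy":-0.05,"dz":0,"roll":0,"fingers":-1},{"dx":0.028,"dy":-0.1,"dz":0,"roll":0,"fingers":-1},{"dx":0.039,"dy":-0.14,"dz":0,"roll":0,"fingers":-1},{"dx":0.045,"dy":-0.161,"dz":0,"roll":0,"fingers":-1},{"dx":0.045,"dy":-0.161,"dz":0,"roll":0,"fingers":-1},{"dx":0.045,"dy":-0.161,"dz":0,"roll":0,"fingers":-1}])

```text
time: 25.62
tool_pos: [0.4173, 0.2049, 0.2054]
tcp_rot: [3.061, 0.702, -0.004]
wrist_force: [-0.5, 0.6, -0.4]
width: 0.997
grip_force: 0.0
```

```bash
python3 w.py;python3 go.py 418 204 32
```

```text
yellow [288 182] [352 247] 75 [417.3 205.3  24.5] 10 [400.6 197.1  30. ]
yellow [161   0] [260  51] 75 [511.  325.9  30.7] 10 [515.1 344.6  37.5]
green [605 290] [639 347] 75 [447.7 -55.8  27.9] 10 [ 437.7 -121.8   34.1]
green [548 248] [630 321] 75 [457.2  -5.2  31.9] 10 [449.4 -60.   39. ]
t 25.68 tool d mm [  0.4   0.8 173.8] from [417.6 204.8 205.8] x [ 0.9    0.435 -0.002] q [ 0.4  -0.14  2.04 -0.    1.24  1.52] w 1.0 F [ 0.4 -0.1  0. ]
```

Emit:
step_arm(commands=[{"dx":0.001,"dy":0,"dz":0.04,"roll":0,"fingers":-1},{"dx":0.001,"dy":0,"dz":0.08,"roll":0,"fingers":-1},{"dx":0.001,"dy":0,"dz":0.12,"roll":0,"fingers":-1},{"dx":0.001,"dy":0,"dz":0.15,"roll":0,"fingers":-1},{"dx":0.001,"dy":0,"dz":0.168,"roll":0,"fingers":-1},{"dx":0.001,"dy":0,"dz":0.173,"roll":0,"fingers":-1},{"dx":0.001,"dy":0,"dz":0.173,"roll":0,"fingers":-1}])

```text
time: 26.55
tool_pos: [0.4192, 0.2056, 0.0339]
tcp_rot: [3.062, 0.7, -0.0]
wrist_force: [-0.7, 0.5, -0.3]
width: 1.001
grip_force: 0.0
```

Emit:
step_arm(commands=[{"dx":0,"dy":0,"dz":0,"roll":0,"fingers":1},{"dx":0,"dy":0,"dz":0,"roll":0,"fingers":1},{"dx":0,"dy":0,"dz":0,"roll":0,"fingers":1},{"dx":0,"dy":0,"dz":0,"roll":0,"fingers":1},{"dx":0,"dy":0,"dz":0,"roll":0,"fingers":1},{"dx":0,"dy":0,"dz":0,"roll":0,"fingers":1},{"dx":0,"dy":0,"dz":0,"roll":0,"fingers":1},{"dx":0,"dy":0,"dz":0,"roll":0,"fingers":1}])

```text
time: 27.55
tool_pos: [0.42, 0.2066, 0.035]
tcp_rot: [-3.062, -0.703, -0.003]
wrist_force: [-0.5, -1.0, 5.5]
width: 0.534
grip_force: 40.8
```

Emit:
step_arm(commands=[{"dx":0,"dy":0,"dz":-0.01,"roll":0,"fingers":1},{"dx":0,"dy":0,"dz":-0.03,"roll":0,"fingers":1},{"dx":0,"dy":0,"dz":-0.055,"roll":0,"fingers":1},{"dx":0,"dy":0,"dz":-0.075,"roll":0,"fingers":1},{"dx":0,"dy":0,"dz":-0.08,"roll":0,"fingers":1},{"dx":0,"dy":0,"dz":-0.08,"roll":0,"fingers":1}])

```text
time: 28.3
tool_pos: [0.419, 0.2062, 0.1138]
tcp_rot: [-3.062, -0.702, -0.001]
wrist_force: [-0.9, 0.1, -0.6]
width: 0.532
grip_force: 41.2
```

```bash
python3 go.py 520 347 113
```

```text
t 28.3 tool d mm [152.3 -82.7   0.9] from [419.  206.2 113.8] x [0.9   0.436 0.   ] q [ 0.4  -0.05  2.14  0.    1.05  1.52] w 0.53 F [-0.9  0.1 -0.6]
```

Emit:
step_arm(commands=[{"dx":0.01,"dy":-0.005,"dz":0,"roll":0,"fingers":1},{"dx":0.034,"dy":-0.018,"dz":0,"roll":0,"fingers":1},{"dx":0.065,"dy":-0.035,"dz":0,"roll":0,"fingers":1},{"dx":0.097,"dy":-0.053,"dz":0,"roll":0,"fingers":1},{"dx":0.126,"dy":-0.068,"dz":0,"roll":0,"fingers":1},{"dx":0.146,"dy":-0.079,"dz":0,"roll":0,"fingers":1},{"dx":0.152,"dy":-0.083,"dz":0,"roll":0,"fingers":1},{"dx":0.152,"dy":-0.083,"dz":0,"roll":0,"fingers":1}])

```text
time: 29.3
tool_pos: [0.5191, 0.3471, 0.1126]
tcp_rot: [3.061, 0.703, -0.003]
wrist_force: [-0.4, -1.2, -0.5]
width: 0.533
grip_force: 41.2
```

```bash
python3 go.py 520 347 38;python3 - <<'E'
from h import *
p,d=read_camera("wrist");cv2.imwrite("pics/w5.png",p)
E
```

```text
t 29.3 tool d mm [ 0.9  0.4 74.6] from [519.1 347.1 112.6] x [ 0.9    0.436 -0.002] q [ 0.55  0.25  1.81 -0.    1.08  1.67] w 0.53 F [-0.4 -1.2 -0.5]
```

View pics/w5.png

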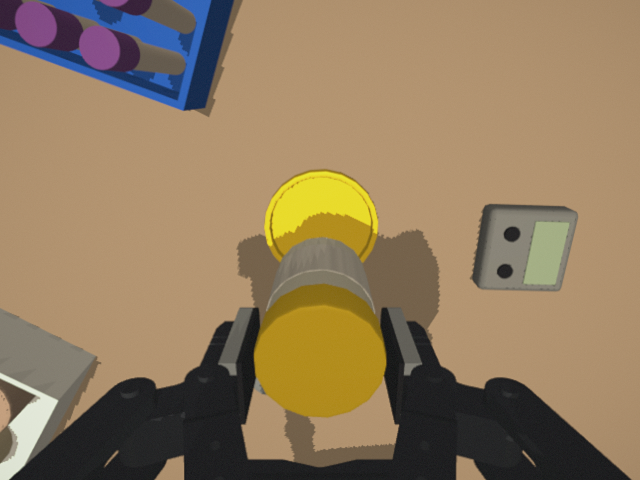

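The yellow jar is upright, cap at (320,350), above the yellow holder (centre column 321). The surroundings are clear.

Emit:
step_arm(commands=[{"dx":0,"dy":0,"dz":0.015,"roll":0,"fingers":1},{"dx":0,"dy":0,"dz":0.035,"roll":0,"fingers":1},{"dx":0,"dy":0,"dz":0.053,"roll":0,"fingers":1},{"dx":0,"dy":0,"dz":0.064,"roll":0,"fingers":1},{"dx":0,"dy":0,"dz":0.07,"roll":0,"fingers":1},{"dx":0,"dy":0,"dz":0.073,"roll":0,"fingers":1},{"dx":0,"dy":0,"dz":0.074,"roll":0,"fingers":1},{"dx":0,"dy":0,"dz":0.074,"roll":0,"fingers":1}])

```text
time: 30.35
tool_pos: [0.5201, 0.3474, 0.0403]
tcp_rot: [-3.062, -0.702, -0.001]
wrist_force: [0.5, 0.3, -0.6]
width: 0.533
grip_force: 41.2
```

Emit:
step_arm(commands=[{"dx":0,"dy":0,"dz":0.001,"roll":0,"fingers":1},{"dx":0,"dy":0,"dz":0.002,"roll":0,"fingers":1},{"dx":0,"dy":0,"dz":0.002,"roll":0,"fingers":1}])

```text
time: 30.72
tool_pos: [0.5199, 0.3472, 0.038]
tcp_rot: [-3.062, -0.702, -0.001]
wrist_force: [0.6, -0.2, 0.4]
width: 0.531
grip_force: 41.3
```

Emit:
step_arm(commands=[{"dx":0,"dy":0,"dz":0.001,"roll":0,"fingers":1},{"dx":0,"dy":0,"dz":0.001,"roll":0,"fingers":1}])

```text
time: 30.98
tool_pos: [0.5202, 0.3474, 0.038]
tcp_rot: [-3.062, -0.702, -0.001]
wrist_force: [-2.4, -1.5, 5.2]
width: 0.531
grip_force: 42.0
```

Emit:
step_arm(commands=[{"dx":0,"dy":0,"dz":0,"roll":0,"fingers":-0.3},{"dx":0,"dy":0,"dz":0,"roll":0,"fingers":-0.6},{"dx":0,"dy":0,"dz":0,"roll":0,"fingers":-1},{"dx":0,"dy":0,"dz":0,"roll":0,"fingers":-1},{"dx":0,"dy":0,"dz":0,"roll":0,"fingers":-1},{"dx":0,"dy":0,"dz":-0.02,"roll":0,"fingers":-1},{"dx":0,"dy":0,"dz":-0.06,"roll":0,"fingers":-1},{"dx":0,"dy":0,"dz":-0.11,"roll":0,"fingers":-1}])

```text
time: 31.98
tool_pos: [0.5191, 0.3467, 0.1482]
tcp_rot: [3.062, 0.702, -0.002]
wrist_force: [0.5, 0.8, 0.4]
width: 0.998
grip_force: 0.0
```

Emit:
step_arm(commands=[{"dx":0,"dy":0,"dz":-0.05,"roll":0,"fingers":-1},{"dx":0,"dy":0,"dz":-0.1,"roll":0,"fingers":-1},{"dx":-0.05,"dy":0,"dz":-0.14,"roll":0,"fingers":-1},{"dx":-0.1,"dy":0,"dz":-0.15,"roll":0,"fingers":-1},{"dx":-0.1,"dy":0,"dz":-0.15,"roll":0,"fingers":-1}])

```text
time: 32.6
tool_pos: [0.4281, 0.303, 0.3006]
tcp_rot: [-3.06, -0.703, -0.008]
wrist_force: [-0.3, 1.1, -0.6]
width: 1.0
grip_force: 0.0
```

Run:
```python
from h import *
p,d=read_camera("top");q,_=read_camera("side")
cv2.imwrite("pics/end.png",np.hstack([cv2.resize(p[160:330,140:510],(400,184)),cv2.resize(q[130:370,150:470],(400,300))[:184]]) if 0 else np.vstack([cv2.resize(p[170:310,140:510],(600,227)),cv2.resize(q[130:370,150:470],(480,360))[:, :480].copy() if 0 else cv2.resize(q[130:370,150:480],(600,370))]))
```

```text
(no output)
```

View pics/end.png

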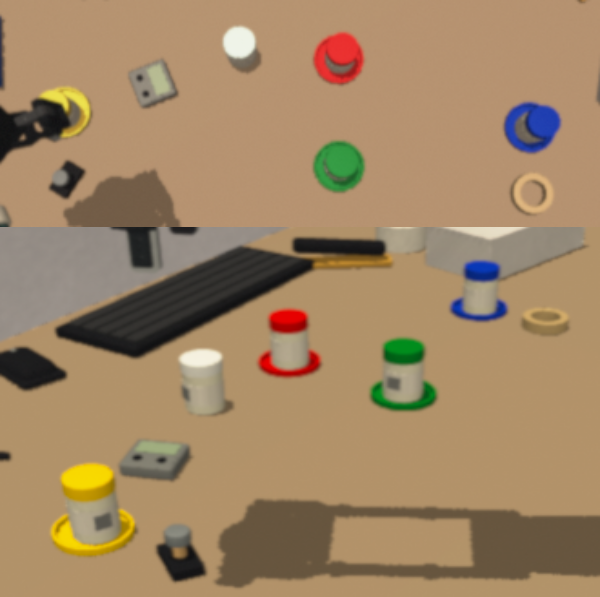

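The final picture shows all four jars upright in their holders: yellow (92,505), red (290,340), green (404,372), blue (482,290). The white jar has not moved, and the robot touches nothing.

```bash
python3 -c "
from workcell import finish_job
print(finish_job())"
```

```text
the job is handed in; nothing more can be done
None
```

All four jars stand upright in their matching holders, red placed first, the white-capped jar was left where it was, and the job was handed in at about 33 s of the 99 s allowed.

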